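Reject the nosepiece with the worn click-stop

ROBOT

A 6-joint arm with a two-finger parallel gripper is mounted at the origin on the work surface. World frame = base frame: x ahead of the robot, y to its left, z up, the work surface at z = 0. Lengths are in m, angles in rad, forces in N, time in s.
With the tool pointing down it reaches from about 0.325 to 1 m from the base axis. Payload 5.1 kg.
Tool frame: the origin (TCP) lies between the finger pads; the fingertips stand 8 mm ahead of it and the grasp point (between the pads) lies 11 mm behind it (bot.tip_extent is the distance from the TCP to the fingertips, in m); z points along the fingers, y is the line along which they close (so a half turn about z gives the same grasp; the last joint's range is limited). The gripper opens to 85 mm and grips with 20 to 120 N. Pads are 22 mm wide; open, the fingers measure 114 mm over their backs; the gripper's body (76 mm by 85 mm) begins 54 mm behind the grasp point. The pads swing forward as they close: fully open they stand 13 mm farther back than shut.
Start: joints at [-1.255, 0.124, 1.65, -0, 1.367, -0.083], TCP at [0.252, -0.599, 0.239] pointing down, gripper open.
Joint ranges: [-2.61, 2.61], [-1.02, 2.33], [0.03, 2.71], [-1.35, 4.49], [0.32, 2.68], [-2.91, 2.91]. Speed limits (rad/s): [2.57, 2.57, 3.14, 3.14, 3.14, 3.14].

INTERFACE

Orientations are given as a 3x3 rotation matrix whose columns are the frame's x, y, z axes.
In Python, from station import bot gives the robot as it stands.
- The arm moves only by the tool arm_command, never from a script. Its arguments are lists of equal length, an entry for each row: "offset": the shift along the tool's x, y, z each as a share of 0.025 m, from -1 to 1, a list of three; "delta_rot": the turn, a rotation vector about the tool's x, y, z each as a share of 0.12 rad, from -1 to 1, a list of three; "fingers": the opening, from 0 (shut) to 1 (fully open). In form: {"offset": [[tx, ty, tz], ...], "delta_rot": [[wx, wy, wz], ...], "fingers": [fingers, ...]}. A call has 1 to 8 rows; each row shifts and turns the commanded pose from where the row before left it, along the tool's axes as they then stand; what a row does not reach is not made up. A row lasts 1/8 s, in which the tool goes at most 62.5 mm and 10.7 degrees, less where a joint would pass 70% of its speed; a pose out of reach is approached as far as the arm can. A call with a number of a shift or a turn outside -1 to 1 is refused whole. A call with a gripper value outside its range is refused whole. The fingers move at their own pace and stop on an object; "newtons" is the grip in N (left out, the last holds). Time passes only in rows, so rows that do not move let the fingers close. It gives the time, the measured TCP pose, the force, the opening and the grip force at its end, in the units of the state.
- bot.get_state(): the state, without advancing time (a new reading comes with each control period).
- bot.snapshot(name): name is "scene" or "side" or "wrist"; returns (picture, depth): 420x560x3 uint8, blue, green, red; 420x560 float32, m along the optical axis (not along the pixel's ray), 0 where there is no reading.
- bot.camera_info(name): a dict with "fovy" (degrees; the focal length in pixels is half the picture's height over the tangent of half this angle, whatever the lens; pixels are square), "cx", "cy" (the principal point, pixels), "eye" and "attitude" of the camera in the world; the wrist camera has in their place "T_tool_cam" (4x4, takes a point from camera to tool coordinates, whose origin is the TCP and whose axes are the flange's). Camera axes: x right, y up, looking along -z (the intrinsics and any distortion apply to the point x, -y, -z); pixel columns grow to the right and rows downward; lengths in m; the calibration is good to about 2 mm. A picture is of the moment at which its call begins: read the wrist's pose just before it. camera_info takes no time and is no camera call.
- bot.close_job(): hands the job in; it is judged then, once.
The state is a dict: "time": time; "joint_pos": joint angles; "qd": joint speeds; "effort": joint torques, N m; "tool_pos": TCP position; "tool_rot": TCP orientation; "ft_force": force on the tool from outside, world axes, zero at the start; "ft_torque": the same for the moment, N m; "gripper_width": opening from 0.0 (shut) to 1.0 (fully open); "gripper_force": force on a finger pad.
Only numpy, scipy, OpenCV 4.12 (cv2) and the standard library are available. Lean on these libraries where they do the work, as an engineer would, in place of code of your own. Each camera call takes 0.05 s, during which the arm holds its last target. There are 200 camera calls.

TASK

Working from the robot's left to its right, take each of the three spare microscope nosepieces standing in the wooden block by its long objective and rock it sideways to and fro, at least twice, against its click-stop: firmly enough to feel the stop on both sides, but never so hard that the click is forced. One of them has a worn click-stop with clear free play: lift it out, set it down gently and upright in the steel tray, let go, and leave the two sound ones seated in their sockets and the other things on the bench where they are.

Things in the scene. Friction and masses are not known exactly. Their poses are not given: they have to be found in the camera images.
- left_barrel (a point): Rest place of the long barrel of the nosepiece in the left socket (which of the three is worn changes and cannot be seen). Each, 0.3 to 0.5 kg, stands upside down: cream base, dark turret 74 mm wide, a long upright steel barrel of 24 mm diameter, parallel from 18 mm below to 13 above this point, tip 21 above; block top 62 below. z up, +x from turret middle to barrel, +y to the robot's left.
- middle_barrel (a point): The same, middle socket. Each: flange spanning x -62..+25 mm, y +-36 mm of the barrel, a tongue 56 x 44 mm to 80 mm below this point; mass centre about 20 mm to -x; turret face 24 mm below, a short objective (18 mm) opposite, plugs at the sides. The turret turns about an axis that passes 35 mm to -x of this point, its top leaning 12 degrees to -x; a gripped barrel must be swung on this arc.
- right_barrel (a point): The same, right socket. Swung from rest, a turret first has free play (sound: 0.6 degrees each way, 0.3 mm at the barrel; worn: 6.3 degrees, 3.8 mm; drag 0.02 N m), then its click spring resists, 6 N m per rad, 5 N per mm at the barrel. The stop is felt once the spring is wound 0.025 rad (0.15 N m, 4 N) for 0.1 s; over 0.10 rad (0.6 N m, 17 N) the click is forced. The socket adds about 1 degree.
- block: Fixed beech block, 124 mm (x) by 360 (y) by 34 high, origin at the centre of its underside, +y to the robot's left. Three sockets, 22 mm deep, 0.5 mm play around the tongue, hold the nosepieces with their flanges flat on its top: barrels at x = +16 mm, y = +115 (left), 0 and -115 mm (right), their +x along the block's. They lift straight out. A barrel gripped 1 mm off its centre is pushed sideways by about 5 N.
- tray: Fixed open steel tray, 200 mm (x) by 180 mm (y), walls 40 mm high and 4 mm thick, floor 4 mm thick; origin at the centre of its underside.
- oil_bottle: Bystander: small amber bottle, 32 mm across, 68 mm high, origin at the centre of its underside.
- eyepiece: Bystander: black eyepiece standing on its tube, 37 mm across, 50 mm high, origin at the centre of its underside.
- slide_box: Bystander: closed grey slide mailer box, 36 mm by 87 mm by 19 mm high, origin at the centre of its underside.

How it is judged:
By the outcome, as a careful person would: the job done as asked, in the order asked, and still so for the second after the job is handed in, with the robot touching nothing.
It also fails if it takes over 72 s, if anything falls off the work surface, if the arm or the gripper's body presses on something with over 40 N, if the wrist force passes 120 N, or if a joint passes its speed limit or range.

## Working session

There is one attempt and no reset: what is moved stays moved. The work goes in short steps, Python scripts to look and compute and a tool call to move; the robot and the scene stay as the last step left them, time stands still between calls to the robot, and variables do not carry over. Pictures are saved under pics/ and viewed, at most 10 in all, crops included, and the job is handed in when it is done.

Besides the shell and the picture viewer there is one more tool, called after ">>>" as a command line: name --argument value ..., lists and objects as JSON in quotes. arm_command: Moves the arm, as the interface text tells. Its arguments: {"type":"object","properties":{"offset":{"type":"array"},"delta_rot":{"type":"array"},"fingers":{"type":"array"},"newtons":{"type":"number"}},"required":["offset","delta_rot","fingers"]}

```bash
mkdir -p pics; ls
python3 - <<'E'
from station import bot
import cv2,numpy as np
for n in("scene","side"):
    im,d=bot.snapshot(n);cv2.imwrite(f"pics/{n}0.png",im);np.save(f"pics/{n}0.npy",d);print(n,bot.camera_info(n))
print(bot.camera_info("wrist"));print(bot.get_state(),bot.tip_extent)
E
```

```text
pics
scene {'fovy': 54.98844966852907, 'cx': 286.6003304303581, 'cy': 213.12439780391367, 'eye': array([ 1.06976732, -0.37563116,  0.62123543]), 'attitude': array([[ 0.64511907, -0.50287296,  0.57527399],
       [ 0.76400646,  0.43512712, -0.47640164],
       [-0.01074781,  0.74684883,  0.66490699]])}
side {'fovy': 44.577235552450304, 'cx': 279.2665614973021, 'cy': 205.199625614235, 'eye': array([0.13419749, 0.6323704 , 0.97559387]), 'attitude': array([[-0.80062193,  0.44974988, -0.39589085],
       [-0.59912904, -0.59321116,  0.53772196],
       [ 0.00699352,  0.6677017 ,  0.74439608]])}
{'fovy': 62.44751192232539, 'cx': 279.8048528392968, 'cy': 207.25045174866736, 'T_tool_cam': array([[ 2.98648027e-04,  9.59023275e-01,  2.83327142e-01,
         7.28650226e-02],
       [ 9.99999928e-01, -2.20188497e-04, -3.08767141e-04,
         2.64515496e-04],
       [-2.33729497e-04,  2.83327213e-01, -9.59023272e-01,
        -1.33344760e-01],
       [ 0.00000000e+00,  0.00000000e+00,  0.00000000e+00,
         1.00000000e+00]])}
{'time': 0.1, 'joint_pos': array([-1.25462782e+00,  1.24440337e-01,  1.65154233e+00, -1.41035306e-05,
        1.36753579e+00, -8.26172491e-02]), 'qd': array([-0.00059018, -0.00162955, -0.0033297 ,  0.00037079, -0.00018167,
        0.00244235]), 'effort': array([ 4.06491281e-04, -4.24927461e+01, -3.66655362e+01, -1.30853691e-04,
        3.89824461e-03,  4.97433177e-06]), 'tool_pos': array([ 0.25218322, -0.59849085,  0.23817277]), 'tool_rot': array([[ 9.21532096e-01,  3.88301714e-01, -6.11910419e-04],
       [ 3.88302169e-01, -9.21530299e-01,  1.82604469e-03],
       [ 1.45162291e-04, -1.92036493e-03, -9.99998146e-01]]), 'ft_force': array([-0.17591289,  0.62148669, -0.66189746]), 'ft_torque': array([ 0.0229967 , -0.02269584,  0.00428241]), 'gripper_force': 0.0, 'gripper_width': 1.0007145365032837} 0.008
```

View pics/scene0.png

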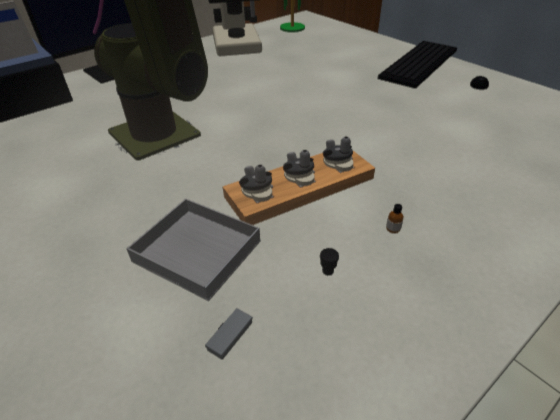

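View pics/side0.png

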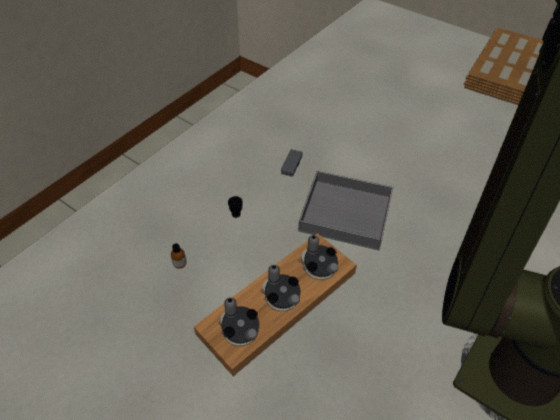

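The scene view shows the block around (300,185) with three nosepieces, at (256,180), (299,165) and (339,152). The tray is at (195,245), the bottle at (396,218), the eyepiece at (329,260) and the slide box at (230,333). The side view agrees, with long barrels at (314,243), (274,273) and (230,306).

```bash
cat > h.py <<'E'
from station import bot
import cv2,numpy as np
def cloud(n,d,info,eye=None,R=None):
    f=d.shape[0]/2/np.tan(np.radians(info["fovy"]/2))
    v,u=np.mgrid[:d.shape[0],:d.shape[1]]
    p=np.stack([(u-info["cx"])/f*d,-(v-info["cy"])/f*d,-d],-1)
    if R is None: eye,R=info["eye"],info["attitude"]
    return p@R.T+eye
E
python3 - <<'E'
from h import *
for n in("scene","side"):
    d=np.load(f"pics/{n}0.npy");im=cv2.imread(f"pics/{n}0.png");P=cloud(n,d,bot.camera_info(n))
    hsv=cv2.cvtColor(im,cv2.COLOR_BGR2HSV)
    roi=np.zeros(d.shape,bool)
    if n=="scene": roi[130:225,215:385]=1
    else: roi[225:380,185:365]=1
    m=roi&(d>0)&(abs(P[...,2]-.034)<.006)&(hsv[...,1]>110)&(hsv[...,0]<25)
    print(n,m.sum(),np.median(P[m][:,2]),cv2.minAreaRect(P[m][:,:2].astype(np.float32)))
    b=roi&(d>0)&(P[...,2]>.1)&(P[...,2]<.125)
    k,l,s,c=cv2.connectedComponentsWithStats(b.astype(np.uint8))
    for i in range(1,k):
        q=P[l==i]; print(len(q),q.mean(0),q.max(0),q.min(0),c[i])
    t=(d>0)&(abs(P[...,2]-.04)<.004); r=np.zeros(d.shape,bool)
    if n=="scene": r[195:300,120:268]=1
    else: r[165:250,295:400]=1
    print("tray",cv2.minAreaRect(P[t&r&(hsv[...,1]<90)][:,:2].astype(np.float32)))
    for nm,(a,bb,cc,dd) in dict(bottle=(195,240,380,410),eye=(240,280,312,345),box=(300,362,200,260)).items() if n=="scene" else []:
        q=P[a:bb,cc:dd].reshape(-1,3);q=q[(q[:,2]>.012)&(q[:,2]<.1)];print(nm,q.mean(0),q.max(0),q.min(0))
E
```

```text
scene 2732 0.033213855168416406 ((0.4816157817840576, 0.15731003880500793), (0.3625999093055725, 0.12898188829421997), 79.62016296386719)
77 [0.52199474 0.2624435  0.10986466] [0.53137406 0.27466631 0.11820684] [0.51069673 0.2547225  0.10146439] [345.33766234 141.1038961 ]
85 [0.50183698 0.1499663  0.10982468] [0.50901164 0.1636911  0.11848687] [0.49074375 0.14078342 0.10008257] [304.49411765 154.89411765]
99 [0.4813026  0.0376123  0.10970362] [0.48878281 0.05106279 0.1178654 ] [0.46770602 0.02814519 0.10017867] [259.67676768 169.93939394]
tray ((0.4863090515136719, -0.10931043326854706), (0.20215077698230743, 0.2690635919570923), 20.204282760620117)
bottle [0.73024891 0.20499904 0.03968822] [0.74308724 0.22487716 0.06878708] [0.71121943 0.19404807 0.01205411]
eye [0.72278643 0.01416611 0.04285979] [0.73776521 0.03667444 0.05175352] [7.01423140e-01 2.26678752e-05 1.20106278e-02]
box [ 0.71495973 -0.21318796  0.01859965] [ 0.74252699 -0.16570071  0.02199788] [ 0.68532728 -0.25706182  0.01222238]
side 4882 0.03396258763061416 ((0.4827413856983185, 0.15705421566963196), (0.3613698184490204, 0.12709522247314453), 79.58805847167969)
103 [0.47546506 0.04580065 0.11142368] [0.4877648  0.05537152 0.119898  ] [0.46578817 0.03344722 0.10028654] [313.06796117 240.59223301]
117 [0.49568025 0.15817256 0.11143686] [0.50889262 0.16746723 0.1200242 ] [0.48549183 0.14539231 0.10007893] [273.68376068 270.69230769]
129 [0.51587523 0.27036704 0.11223691] [0.52966783 0.28022858 0.119542  ] [0.50662982 0.25657072 0.10041218] [230.1627907  303.71317829]
tray ((0.5023460388183594, -0.14914259314537048), (0.19997061789035797, 0.18581753969192505), 20.0494384765625)
```

>>> arm_command --offset '[[0,0,0],[0,0,0],[0,0,0],[0,0,0],[0,0,0],[0.118,-1,0.03],[0.118,-1,0.03],[0.118,-1,0.03]]' --delta_rot '[[0,0,0.965],[0,0,0.965],[0,0,0.965],[0,0,0.965],[0,0,0.965],[0,0,0],[0,0,0],[0,0,0]]' --fingers '[0.7,0.7,0.7,0.7,0.7,0.7,0.7,0.7]'

```text
time: 1.1
tool_pos: [0.2745, -0.5258, 0.2363]
tool_rot: [[0.984, -0.179, -0.0], [-0.179, -0.984, 0.001], [-0.001, -0.001, -1.0]]
ft_force: [0.6, -0.1, -0.1]
gripper_width: 0.702
gripper_force: 0.0
```

>>> arm_command --offset '[[0.118,-1,0.03],[0.118,-1,0.03],[0.118,-1,0.03],[0.118,-1,0.03],[0.118,-1,0.03],[0.118,-1,0.03],[0.118,-1,0.03],[0.118,-1,0.03]]' --delta_rot '[[0,0,0],[0,0,0],[0,0,0],[0,0,0],[0,0,0],[0,0,0],[0,0,0],[0,0,0]]' --fingers '[0.7,0.7,0.7,0.7,0.7,0.7,0.7,0.7]'

```text
time: 2.1
tool_pos: [0.3339, -0.3327, 0.231]
tool_rot: [[0.984, -0.179, 0.0], [-0.179, -0.984, -0.0], [0.0, 0.0, -1.0]]
ft_force: [-0.7, 0.1, -0.3]
gripper_width: 0.699
gripper_force: 0.0
```

>>> arm_command --offset '[[0.118,-1,0.03],[0.118,-1,0.03],[0.118,-1,0.03],[0.118,-1,0.03],[0.118,-1,0.03],[0.118,-1,0.03],[0.118,-1,0.03],[0.118,-1,0.03]]' --delta_rot '[[0,0,0],[0,0,0],[0,0,0],[0,0,0],[0,0,0],[0,0,0],[0,0,0],[0,0,0]]' --fingers '[0.7,0.7,0.7,0.7,0.7,0.7,0.7,0.7]'

```text
time: 3.1
tool_pos: [0.3926, -0.1402, 0.225]
tool_rot: [[0.984, -0.179, 0.0], [-0.179, -0.984, -0.0], [0.0, 0.0, -1.0]]
ft_force: [0.5, -0.2, 0.6]
gripper_width: 0.698
gripper_force: 0.0
```

>>> arm_command --offset '[[0.118,-1,0.03],[0.118,-1,0.03],[0.118,-1,0.03],[0.118,-1,0.03],[0.118,-1,0.03],[0.118,-1,0.03],[0.118,-1,0.03],[0.118,-1,0.03]]' --delta_rot '[[0,0,0],[0,0,0],[0,0,0],[0,0,0],[0,0,0],[0,0,0],[0,0,0],[0,0,0]]' --fingers '[0.7,0.7,0.7,0.7,0.7,0.7,0.7,0.7]'

```text
time: 4.1
tool_pos: [0.4514, 0.0523, 0.2191]
tool_rot: [[0.984, -0.179, 0.0], [-0.179, -0.984, 0.0], [0.0, -0.0, -1.0]]
ft_force: [0.6, -0.6, -0.0]
gripper_width: 0.7
gripper_force: 0.0
```

>>> arm_command --offset '[[0.118,-1,0.03],[0.118,-1,0.03],[0.118,-1,0.03],[0.118,-1,0.03],[0.118,-1,0.03],[0.118,-1,0.03],[0.118,-1,0.03],[0.118,-1,0.03]]' --delta_rot '[[0,0,0],[0,0,0],[0,0,0],[0,0,0],[0,0,0],[0,0,0],[0,0,0],[0,0,0]]' --fingers '[0.7,0.7,0.7,0.7,0.7,0.7,0.7,0.7]'

```text
time: 5.1
tool_pos: [0.5102, 0.2447, 0.2131]
tool_rot: [[0.984, -0.179, 0.0], [-0.179, -0.984, -0.0], [0.0, 0.0, -1.0]]
ft_force: [-0.5, 0.7, 0.2]
gripper_width: 0.699
gripper_force: 0.0
```

>>> arm_command --offset '[[0.118,-1,0.03],[0,0,0],[0,0,0]]' --delta_rot '[[0,0,0],[0,0,0],[0,0,0]]' --fingers '[0.7,0.7,0.7]'

```text
time: 5.48
tool_pos: [0.5175, 0.2673, 0.2122]
tool_rot: [[0.984, -0.179, -0.0], [-0.179, -0.984, -0.001], [-0.0, 0.001, -1.0]]
ft_force: [0.1, -0.7, -0.2]
gripper_width: 0.704
gripper_force: 0.0
```

```bash
cat >> h.py <<'E'
def wrist(name):
    s=bot.get_state(); i=bot.camera_info("wrist"); im,d=bot.snapshot("wrist"); cv2.imwrite(f"pics/{name}.png",im)
    T=i["T_tool_cam"];R=s["tool_rot"]
    return im,d,cloud("w",d,i,R@T[:3,3]+s["tool_pos"],R@T[:3,:3]),s
E
python3 - <<'E'
from h import *
im,d,P,s=wrist("w1");R=s["tool_rot"]
m=(d>0)&(P[...,2]>.1)&(P[...,2]<.125)
k,l,st,c=cv2.connectedComponentsWithStats(m.astype(np.uint8))
for i in range(1,k):
    if st[i,4]<60: continue
    q=P[l==i]; print(st[i],c[i],"zmax",q[:,2].max())
    for lo in(.100,.105,.110,.1135):
        w=q[(q[:,2]>lo)]
        if len(w)<10: continue
        t=(w-s["tool_pos"])@R
        print(lo,len(w),"world",w[:,:2].mean(0),"tool mid",(t.min(0)+t.max(0))/2,"size",np.ptp(t,axis=0))
E
```

```text
[263 191  34  34 879] [279.46416382 207.43117179] zmax 0.1172023860298782
0.1 879 world [0.52128629 0.26692492] tool mid [ 0.00154414 -0.0004224   0.10361159] size [0.02410076 0.02367306 0.01717171]
0.105 830 world [0.52085687 0.26699686] tool mid [ 0.00151249 -0.0004224   0.10093359] size [0.02403744 0.02367306 0.0118157 ]
0.11 625 world [0.52033305 0.26711481] tool mid [ 0.00198435 -0.00036598  0.0986074 ] size [0.02091098 0.02058787 0.00716332]
0.1135 395 world [0.51963156 0.26720788] tool mid [ 0.00202094 -0.00035161  0.09687503] size [0.01697027 0.01610085 0.00369858]
[420 191  37  34 970] [437.69793814 207.45154639] zmax 0.1172773373890674
0.1 970 world [0.50112767 0.15717545] tool mid [0.00172721 0.11423257 0.10364177] size [0.02377325 0.02397392 0.01725425]
0.105 868 world [0.50069619 0.15671197] tool mid [0.00172721 0.114316   0.10111895] size [0.02377325 0.02380706 0.01220861]
0.11 621 world [0.4999553  0.15586279] tool mid [0.00134207 0.11383735 0.09863475] size [0.02089501 0.01976255 0.00724021]
0.1135 394 world [0.49912618 0.15492562] tool mid [0.00196024 0.11411925 0.09689854] size [0.01684798 0.01601139 0.0037678 ]
```

View pics/w1.png

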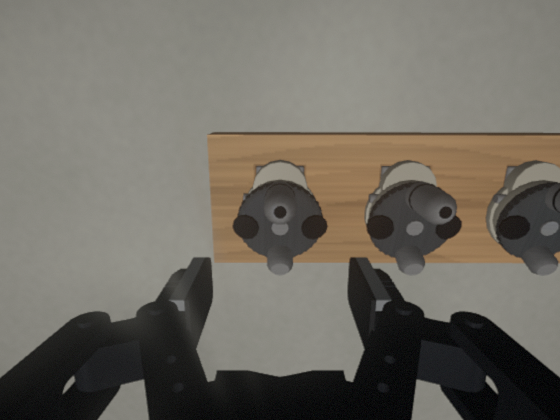

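The wrist view shows the left barrel tip at (280,212), the middle one at (446,212) and the block level in the picture. The left barrel is about 2 mm from the tool axis. I'll descend, then close gently.

>>> arm_command --offset '[[0.016,-0.003,0.985],[0.016,-0.003,0.985],[0.016,-0.003,0.985],[0.016,-0.003,0.985],[0.016,-0.003,0.985],[0,0,0],[0,0,0]]' --delta_rot '[[0,0,0],[0,0,0],[0,0,0],[0,0,0],[0,0,0],[0,0,0],[0,0,0]]' --fingers '[0.7,0.7,0.7,0.7,0.7,0.7,0.7]' --newtons 25

```text
time: 6.4
tool_pos: [0.5207, 0.2672, 0.0903]
tool_rot: [[0.984, -0.18, 0.001], [-0.18, -0.984, 0.0], [0.001, -0.001, -1.0]]
ft_force: [0.2, 0.4, 0.5]
gripper_width: 0.694
gripper_force: 0.0
```

>>> arm_command --offset '[[0,0,0],[0,0,0],[0,0,0],[0,0,0],[0,0,0],[0,0,0]]' --delta_rot '[[0,0,0],[0,0,0],[0,0,0],[0,0,0],[0,0,0],[0,0,0]]' --fingers '[0.4,0.33,0.2,0.2,0.2,0.2]' --newtons 25

```text
time: 7.15
tool_pos: [0.5209, 0.2674, 0.0902]
tool_rot: [[0.984, -0.179, 0.001], [-0.179, -0.984, 0.0], [0.001, -0.0, -1.0]]
ft_force: [-0.5, -2.3, 5.9]
gripper_width: 0.275
gripper_force: 24.8
```

```bash
cat >> h.py <<'E'
def tf():
    s=bot.get_state();R=s["tool_rot"]
    print("t",round(s["time"],2),"pos",s["tool_pos"].round(4),"F tool",(s["ft_force"]@R).round(2),"M tool",(s["ft_torque"]@R).round(3),"w",round(s["gripper_width"],3),"g",s["gripper_force"])
E
python3 -c "
from h import *
tf()
# unit arc steps
from scipy.spatial.transform import Rotation as Ro
a=np.array([-np.sin(np.radians(12)),0,-np.cos(np.radians(12))]);p=np.array([-35,0,-7.])
for th in(1,2,3,4,4.5):
    r=a*np.radians(th);print(th,(r/.12).round(4),((p-Ro.from_rotvec(r).apply(p))/25).round(4))
"
```

```text
t 7.15 pos [0.5209 0.2674 0.0902] F tool [-0.04  2.37 -5.91] M tool [-0.454 -0.002 -0.05 ] w 0.275 g 24.771731367800385
1 [-0.0302  0.     -0.1423] [-0.0002 -0.0229  0.    ]
2 [-0.0605  0.     -0.2845] [-0.0008 -0.0458  0.0002]
3 [-0.0907  0.     -0.4268] [-0.0018 -0.0686  0.0004]
4 [-0.121   0.     -0.5691] [-0.0031 -0.0915  0.0007]
4.5 [-0.1361  0.     -0.6402] [-0.004  -0.1029  0.0008]
```

>>> arm_command --offset '[[0,0.02,0],[0,0,0],[-0.0008,-0.0458,0],[-0.0008,-0.0458,0],[0,0,0],[0,0,0],[0,0,0]]' --delta_rot '[[0,0,0],[0,0,0],[-0.0605,0,-0.2845],[-0.0605,0,-0.2845],[0,0,0],[0,0,0],[0,0,0]]' --fingers '[0.2,0.2,0.2,0.2,0.2,0.2,0.2]'

```text
time: 8.02
tool_pos: [0.5211, 0.2694, 0.0902]
tool_rot: [[0.994, -0.113, -0.001], [-0.112, -0.994, -0.014], [0.001, 0.014, -1.0]]
ft_force: [-0.2, -1.9, 5.5]
gripper_width: 0.276
gripper_force: 24.7
```

```bash
python3 -c "
from h import *
tf()"
```

```text
t 8.03 pos [0.5211 0.2694 0.0902] F tool [ 0.03  1.98 -5.45] M tool [-0.248 -0.071  0.232] w 0.276 g 24.678771248145495
```

>>> arm_command --offset '[[-0.0008,0.0458,0],[-0.0008,0.0458,0],[-0.0008,0.0458,0],[-0.0008,0.0458,0],[0,0,0],[0,0,0],[0,0,0]]' --delta_rot '[[0.0605,0,0.2845],[0.0605,0,0.2845],[0.0605,0,0.2845],[0.0605,0,0.2845],[0,0,0],[0,0,0],[0,0,0]]' --fingers '[0.2,0.2,0.2,0.2,0.2,0.2,0.2]'

```text
time: 8.9
tool_pos: [0.5204, 0.2651, 0.0902]
tool_rot: [[0.969, -0.246, 0.005], [-0.246, -0.969, 0.015], [0.001, -0.016, -1.0]]
ft_force: [0.4, 0.1, 5.4]
gripper_width: 0.279
gripper_force: 24.7
```

```bash
python3 -c "
from h import *
tf()"
```

```text
t 8.9 pos [0.5204 0.2651 0.0902] F tool [ 0.41 -0.31 -5.43] M tool [-0.117  0.064 -0.181] w 0.279 g 24.749689704040065
```

>>> arm_command --offset '[[0,0.0183,0],[0,0,0],[0,0,0]]' --delta_rot '[[0.0242,0,0.1138],[0,0,0],[0,0,0]]' --fingers '[0.2,0.2,0.2]'

```text
time: 9.28
tool_pos: [0.5203, 0.2647, 0.0902]
tool_rot: [[0.966, -0.259, 0.006], [-0.259, -0.966, 0.018], [0.001, -0.019, -1.0]]
ft_force: [1.2, 1.1, 5.3]
gripper_width: 0.273
gripper_force: 24.8
```

```bash
python3 -c "
from h import *
tf()"
```

```text
t 9.28 pos [0.5203 0.2647 0.0902] F tool [ 0.9  -1.48 -5.23] M tool [-0.168  0.072 -0.172] w 0.273 g 24.803469738399144
```

>>> arm_command --offset '[[-0.0009,-0.0503,0],[-0.0009,-0.0503,0],[-0.0009,-0.0503,0],[-0.0009,-0.0503,0],[0,0,0],[0,0,0],[0,0,0]]' --delta_rot '[[-0.0665,0,-0.313],[-0.0665,0,-0.313],[-0.0665,0,-0.313],[-0.0665,0,-0.313],[0,0,0],[0,0,0],[0,0,0]]' --fingers '[0.2,0.2,0.2,0.2,0.2,0.2,0.2]'

```text
time: 10.15
tool_pos: [0.5212, 0.2695, 0.0902]
tool_rot: [[0.994, -0.113, -0.0], [-0.113, -0.994, -0.013], [0.001, 0.013, -1.0]]
ft_force: [-0.0, -1.3, 5.6]
gripper_width: 0.278
gripper_force: 24.7
```

```bash
python3 -c "
from h import *
tf()"
```

```text
t 10.15 pos [0.5212 0.2695 0.0902] F tool [ 0.13  1.39 -5.58] M tool [-0.169 -0.006  0.23 ] w 0.278 g 24.7015638553421
```

>>> arm_command --offset '[[-0.0009,0.0503,0],[-0.0009,0.0503,0],[-0.0009,0.0503,0],[-0.0009,0.0503,0],[0,0,0],[0,0,0],[0,0,0]]' --delta_rot '[[0.0665,0,0.313],[0.0665,0,0.313],[0.0665,0,0.313],[0.0665,0,0.313],[0,0,0],[0,0,0],[0,0,0]]' --fingers '[0.2,0.2,0.2,0.2,0.2,0.2,0.2]'

```text
time: 11.02
tool_pos: [0.5204, 0.2647, 0.0902]
tool_rot: [[0.966, -0.259, 0.006], [-0.259, -0.966, 0.018], [0.001, -0.019, -1.0]]
ft_force: [0.8, 0.4, 5.0]
gripper_width: 0.277
gripper_force: 24.8
```

```bash
python3 -c "
from h import *
tf()"
```

```text
t 11.03 pos [0.5204 0.2647 0.0902] F tool [ 0.61 -0.72 -4.98] M tool [-0.067  0.143 -0.212] w 0.277 g 24.839063230901957
```

Left is sound: about ±0.25 N m at roughly ±4°, against a drag of 0.02 N m if it were worn. Now I'll return, release and move to the middle.

>>> arm_command --offset '[[-0.0008,-0.0469,0],[-0.0008,-0.0469,0],[0,0,0],[0,0,0],[0,0,0],[0,0,-1],[0,0,-1],[0,0,-1]]' --delta_rot '[[-0.062,0,-0.2917],[-0.062,0,-0.2917],[0,0,0],[0,0,0],[0,0,0],[0,0,0],[0,0,0],[0,0,0]]' --fingers '[0.2,0.2,0.7,0.7,0.7,0.7,0.7,0.7]'

```text
time: 12.02
tool_pos: [0.5197, 0.2662, 0.1645]
tool_rot: [[0.982, -0.191, -0.0], [-0.191, -0.982, 0.002], [-0.001, -0.002, -1.0]]
ft_force: [0.1, -0.2, 0.5]
gripper_width: 0.699
gripper_force: 0.0
```

>>> arm_command --offset '[[0,0,0],[0,0.92,0],[0,0.92,0],[0,0.92,0],[0,0.92,0],[0,0.92,0],[0,0,0],[0,0,0]]' --delta_rot '[[-0.0212,0,-0.0996],[0,0,0],[0,0,0],[0,0,0],[0,0,0],[0,0,0],[0,0,0],[0,0,0]]' --fingers '[0.7,0.7,0.7,0.7,0.7,0.7,0.7,0.7]'

```text
time: 13.02
tool_pos: [0.4993, 0.1528, 0.1641]
tool_rot: [[0.984, -0.18, -0.0], [-0.18, -0.984, 0.0], [-0.0, -0.0, -1.0]]
ft_force: [0.7, 0.2, 0.1]
gripper_width: 0.698
gripper_force: 0.0
```

Run:
```python
from h import *
tf()
im,d,P,s=wrist("w2");R=s["tool_rot"];print(R.round(4))
m=(d>0)&(P[...,2]>.1)&(P[...,2]<.125)
k,l,st,c=cv2.connectedComponentsWithStats(m.astype(np.uint8))
for i in range(1,k):
    if st[i,4]<60: continue
    q=P[l==i]
    for lo in(.100,.110,.1135):
        w=q[(q[:,2]>lo)];t=(w-s["tool_pos"])@R
        print(st[i],lo,"tool mid",(t.min(0)+t.max(0))/2,"size",np.ptp(t,axis=0))
```

```text
t 13.03 pos [0.4993 0.1528 0.1641] F tool [ 0.6  -0.34 -0.09] M tool [-0.031  0.013  0.031] w 0.698 g 0.0
[[ 9.836e-01 -1.801e-01 -1.000e-04]
 [-1.801e-01 -9.836e-01  3.000e-04]
 [-1.000e-04 -3.000e-04 -1.000e+00]]
[  62  214   47   41 1503] 0.1 tool mid [-0.0008736  -0.11577193  0.05552489] size [0.02355197 0.02396401 0.01727058]
[  62  214   47   41 1503] 0.11 tool mid [-0.00074287 -0.1142351   0.05052745] size [0.02066258 0.02050315 0.00727571]
[  62  214   47   41 1503] 0.1135 tool mid [-0.00061788 -0.11544306  0.04877728] size [0.01636268 0.01668696 0.00377536]
[ 258  214   41   42 1334] 0.1 tool mid [-0.0008246  -0.00116699  0.05534216] size [0.02417581 0.02366743 0.01749082]
[ 258  214   41   42 1334] 0.11 tool mid [-0.00083458 -0.00093823  0.05036787] size [0.02047101 0.0202527  0.00754222]
[ 258  214   41   42 1334] 0.1135 tool mid [-0.00054733 -0.00086649  0.04860789] size [0.01675882 0.01641977 0.00402228]
[ 448  214   47   42 1511] 0.1 tool mid [-0.00105355  0.11321224  0.05529506] size [0.02379347 0.02396856 0.01762402]
[ 448  214   47   42 1511] 0.11 tool mid [-0.00055077  0.11288506  0.05029566] size [0.02065354 0.02005932 0.00762522]
[ 448  214   47   42 1511] 0.1135 tool mid [-0.00063767  0.11324121  0.04854275] size [0.01635394 0.01604726 0.0041194 ]
```

>>> arm_command --offset '[[0,0,0.98],[0,0,0.98],[0,0,0.98],[0,0,0],[0,0,0],[0,0,0],[0,0,0],[0,0,0]]' --delta_rot '[[0,0,0],[0,0,0],[0,0,0],[0,0,0],[0,0,0],[0,0,0],[0,0,0],[0,0,0]]' --fingers '[0.7,0.7,0.6,0.4,0.33,0.2,0.2,0.2]' --newtons 25

```text
time: 14.08
tool_pos: [0.5003, 0.1535, 0.0921]
tool_rot: [[0.984, -0.179, 0.002], [-0.179, -0.984, 0.001], [0.002, -0.001, -1.0]]
ft_force: [0.5, 0.3, 2.9]
gripper_width: 0.276
gripper_force: 25.3
```

```bash
python3 -c "
from h import *
tf()"
```

```text
t 14.07 pos [0.5003 0.1535 0.0921] F tool [ 0.4  -0.38 -2.88] M tool [ 0.049 -0.013 -0.041] w 0.276 g 25.340557626332156
```

>>> arm_command --offset '[[0,0,0],[-0.0008,-0.0458,0],[-0.0008,-0.0458,0],[0,0,0],[0,0,0],[0,0,0]]' --delta_rot '[[0,0,0],[-0.0605,0,-0.2845],[-0.0605,0,-0.2845],[0,0,0],[0,0,0],[0,0,0]]' --fingers '[0.2,0.2,0.2,0.2,0.2,0.2]'

```text
time: 14.82
tool_pos: [0.5007, 0.1556, 0.092]
tool_rot: [[0.994, -0.112, 0.0], [-0.112, -0.994, -0.014], [0.002, 0.014, -1.0]]
ft_force: [0.3, 0.9, 6.3]
gripper_width: 0.27
gripper_force: 25.6
```

```bash
python3 -c "
from h import *
tf()"
```

```text
t 14.82 pos [0.5007 0.1556 0.092 ] F tool [ 0.16 -0.85 -6.35] M tool [0.1   0.023 0.185] w 0.27 g 25.563529785722494
```

>>> arm_command --offset '[[-0.0008,0.0458,0],[-0.0008,0.0458,0],[-0.0008,0.0458,0],[-0.0008,0.0458,0],[0,0,0],[0,0,0],[0,0,0]]' --delta_rot '[[0.0605,0,0.2845],[0.0605,0,0.2845],[0.0605,0,0.2845],[0.0605,0,0.2845],[0,0,0],[0,0,0],[0,0,0]]' --fingers '[0.2,0.2,0.2,0.2,0.2,0.2,0.2]'

```text
time: 15.7
tool_pos: [0.4999, 0.1512, 0.092]
tool_rot: [[0.97, -0.245, 0.006], [-0.245, -0.969, 0.015], [0.002, -0.015, -1.0]]
ft_force: [1.2, 0.2, 5.6]
gripper_width: 0.27
gripper_force: 25.6
```

```bash
python3 -c "
from h import *
tf()"
```

```text
t 15.7 pos [0.4999 0.1512 0.092 ] F tool [ 1.14 -0.57 -5.64] M tool [ 0.113 -0.019 -0.168] w 0.27 g 25.558830354711972
```

>>> arm_command --offset '[[0,0.0229,0],[0,0,0],[0,0,0],[0,0,0]]' --delta_rot '[[0.0302,0,0.1423],[0,0,0],[0,0,0],[0,0,0]]' --fingers '[0.2,0.2,0.2,0.2]'

```text
time: 16.2
tool_pos: [0.4998, 0.1507, 0.092]
tool_rot: [[0.965, -0.261, 0.007], [-0.261, -0.965, 0.018], [0.002, -0.019, -1.0]]
ft_force: [1.4, 1.9, 4.9]
gripper_width: 0.273
gripper_force: 25.6
```

```bash
python3 -c "
from h import *
tf()"
```

```text
t 16.2 pos [0.4998 0.1507 0.092 ] F tool [ 0.87 -2.25 -4.88] M tool [ 0.169  0.049 -0.24 ] w 0.273 g 25.556729590462055
```

>>> arm_command --offset '[[-0.0012,-0.0572,0],[-0.0012,-0.0572,0],[-0.0012,-0.0572,0],[-0.0012,-0.0572,0],[0,0,0],[0,0,0],[0,0,0]]' --delta_rot '[[-0.0756,0,-0.3557],[-0.0756,0,-0.3557],[-0.0756,0,-0.3557],[-0.0756,0,-0.3557],[0,0,0],[0,0,0],[0,0,0]]' --fingers '[0.2,0.2,0.2,0.2,0.2,0.2,0.2]'

```text
time: 17.08
tool_pos: [0.5008, 0.1561, 0.092]
tool_rot: [[0.995, -0.095, -0.0], [-0.095, -0.995, -0.018], [0.001, 0.018, -1.0]]
ft_force: [-0.4, -1.3, 6.0]
gripper_width: 0.271
gripper_force: 25.6
```

```bash
python3 -c "
from h import *
tf()"
```

```text
t 17.07 pos [0.5008 0.1561 0.092 ] F tool [-0.25  1.39 -5.93] M tool [0.086 0.02  0.3  ] w 0.271 g 25.563130115624517
```

>>> arm_command --offset '[[-0.0012,0.0572,0],[-0.0012,0.0572,0],[-0.0012,0.0572,0],[-0.0012,0.0572,0],[0,0,0],[0,0,0],[0,0,0]]' --delta_rot '[[0.0756,0,0.3557],[0.0756,0,0.3557],[0.0756,0,0.3557],[0.0756,0,0.3557],[0,0,0],[0,0,0],[0,0,0]]' --fingers '[0.2,0.2,0.2,0.2,0.2,0.2,0.2]'

```text
time: 17.95
tool_pos: [0.4998, 0.1507, 0.092]
tool_rot: [[0.965, -0.261, 0.006], [-0.261, -0.965, 0.018], [0.002, -0.019, -1.0]]
ft_force: [1.2, 0.2, 5.3]
gripper_width: 0.273
gripper_force: 25.6
```

```bash
python3 -c "
from h import *
tf()"
```

```text
t 17.95 pos [0.4998 0.1507 0.092 ] F tool [ 1.16 -0.59 -5.3 ] M tool [ 0.084  0.108 -0.232] w 0.273 g 25.561867411597632
```

Middle is sound as well. One more push to the + side, then return, release and go to the right one.

>>> arm_command --offset '[[-0.0012,-0.0572,0],[-0.0012,-0.0572,0],[-0.0012,-0.0572,0],[-0.0012,-0.0572,0],[0,0,0],[0,0,0],[-0.0012,0.0572,0],[-0.0012,0.0572,0]]' --delta_rot '[[-0.0756,0,-0.3557],[-0.0756,0,-0.3557],[-0.0756,0,-0.3557],[-0.0756,0,-0.3557],[0,0,0],[0,0,0],[0.0756,0,0.3557],[0.0756,0,0.3557]]' --fingers '[0.2,0.2,0.2,0.2,0.2,0.2,0.2,0.2]'

```text
time: 18.95
tool_pos: [0.5004, 0.1533, 0.092]
tool_rot: [[0.984, -0.18, 0.002], [-0.18, -0.984, 0.0], [0.002, -0.001, -1.0]]
ft_force: [0.7, -0.1, 5.7]
gripper_width: 0.271
gripper_force: 25.5
```

>>> arm_command --offset '[[0,0,0],[0,0,0],[0,0,0],[0,0,0],[0,0,-1],[0,0,-1],[0,0,-0.9],[0,0,0]]' --delta_rot '[[0,0,0],[0,0,0],[0,0,0],[0,0,0],[0,0,0],[0,0,0],[0,0,0],[0,0,0]]' --fingers '[0.2,0.7,0.7,0.7,0.7,0.7,0.7,0.7]'

```text
time: 19.95
tool_pos: [0.5006, 0.1535, 0.1653]
tool_rot: [[0.984, -0.179, 0.004], [-0.179, -0.984, 0.001], [0.004, -0.001, -1.0]]
ft_force: [0.1, 0.7, 0.4]
gripper_width: 0.7
gripper_force: 0.0
```

>>> arm_command --offset '[[0,0.92,0],[0,0.92,0],[0,0.92,0],[0,0.92,0],[0,0.92,0],[0,0,0],[0,0,0]]' --delta_rot '[[0,0,0],[0,0,0],[0,0,0],[0,0,0],[0,0,0],[0,0,0],[0,0,0]]' --fingers '[0.7,0.7,0.7,0.7,0.7,0.7,0.7]'

```text
time: 20.82
tool_pos: [0.4784, 0.0404, 0.1625]
tool_rot: [[0.984, -0.179, -0.001], [-0.179, -0.984, 0.0], [-0.001, -0.0, -1.0]]
ft_force: [0.3, 0.1, 0.3]
gripper_width: 0.703
gripper_force: 0.0
```

Run:
```python
from h import *
tf()
im,d,P,s=wrist("w3");R=s["tool_rot"];print(R.round(4))
m=(d>0)&(P[...,2]>.1)&(P[...,2]<.125)
k,l,st,c=cv2.connectedComponentsWithStats(m.astype(np.uint8))
for i in range(1,k):
    if st[i,4]<60: continue
    q=P[l==i]
    for lo in(.100,.1135):
        w=q[(q[:,2]>lo)];t=(w-s["tool_pos"])@R
        print(st[i],lo,"tool mid",(t.min(0)+t.max(0))/2,"size",np.ptp(t,axis=0))
```

```text
t 20.82 pos [0.4784 0.0404 0.1625] F tool [ 0.32 -0.11 -0.32] M tool [-0.011  0.021 -0.002] w 0.703 g 0.0
[[ 9.838e-01 -1.793e-01 -1.400e-03]
 [-1.793e-01 -9.838e-01  4.000e-04]
 [-1.400e-03 -1.000e-04 -1.000e+00]]
[  61  214   49   42 1531] 0.1 tool mid [-0.00047024 -0.1147535   0.05380932] size [0.02365405 0.02399287 0.01727052]
[  61  214   49   42 1531] 0.1135 tool mid [-0.00076165 -0.11411338  0.04707363] size [0.01606831 0.01785619 0.00379913]
[ 259  214   41   42 1345] 0.1 tool mid [-0.00036846 -0.00053648  0.05350765] size [0.02296686 0.02381851 0.01749033]
[ 259  214   41   42 1345] 0.1135 tool mid [-0.00044451 -0.00031347  0.04686335] size [0.0165837  0.01635801 0.00420172]
```

View pics/w3.png

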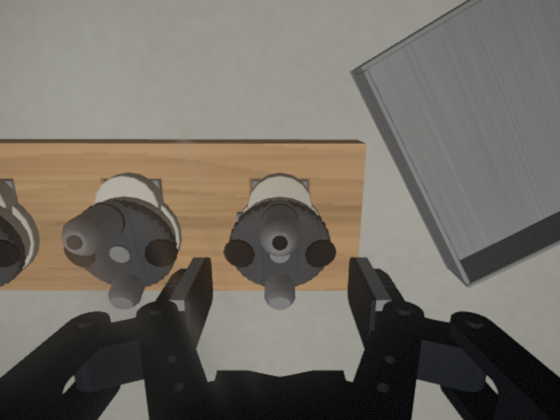

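The right barrel tip is at (280,241), centred, with its neighbour at (75,240) and the tray corner at (360,70). Descend and grip.

>>> arm_command --offset '[[0,0.008,0.95],[0,0.008,0.95],[0,0.008,0.95],[0,0,0],[0,0,0],[0,0,0],[0,0,0],[0,0,0]]' --delta_rot '[[0,0,0],[0,0,0],[0,0,0],[0,0,0],[0,0,0],[0,0,0],[0,0,0],[0,0,0]]' --fingers '[0.7,0.7,0.6,0.4,0.33,0.2,0.2,0.2]' --newtons 25

```text
time: 21.88
tool_pos: [0.4797, 0.0397, 0.0934]
tool_rot: [[0.984, -0.18, 0.003], [-0.18, -0.984, 0.001], [0.002, -0.001, -1.0]]
ft_force: [0.8, 1.8, 3.1]
gripper_width: 0.274
gripper_force: 25.5
```

```bash
python3 -c "
from h import *
tf()"
```

```text
t 21.88 pos [0.4797 0.0397 0.0934] F tool [ 0.46 -1.94 -3.14] M tool [0.485 0.029 0.056] w 0.274 g 25.455349543481134
```

>>> arm_command --offset '[[0,0,0],[-0.0012,-0.0572,0],[-0.0012,-0.0572,0],[0,0,0],[0,0,0],[0,0,0]]' --delta_rot '[[0,0,0],[-0.0756,0,-0.3557],[-0.0756,0,-0.3557],[0,0,0],[0,0,0],[0,0,0]]' --fingers '[0.2,0.2,0.2,0.2,0.2,0.2]'

```text
time: 22.62
tool_pos: [0.4802, 0.0428, 0.0933]
tool_rot: [[0.996, -0.094, 0.0], [-0.094, -0.995, -0.017], [0.002, 0.017, -1.0]]
ft_force: [1.4, 4.4, 5.7]
gripper_width: 0.274
gripper_force: 25.7
```

```bash
python3 -c "
from h import *
tf()"
```

```text
t 22.62 pos [0.4802 0.0428 0.0933] F tool [ 0.99 -4.41 -5.78] M tool [0.716 0.083 0.116] w 0.274 g 25.73491879797075
```

>>> arm_command --offset '[[-0.0012,0.0572,0],[-0.0012,0.0572,0],[-0.0012,0.0572,0],[-0.0012,0.0572,0],[0,0,0],[0,0,0],[0,0,0]]' --delta_rot '[[0.0756,0,0.3557],[0.0756,0,0.3557],[0.0756,0,0.3557],[0.0756,0,0.3557],[0,0,0],[0,0,0],[0,0,0]]' --fingers '[0.2,0.2,0.2,0.2,0.2,0.2,0.2]'

```text
time: 23.5
tool_pos: [0.479, 0.0366, 0.0932]
tool_rot: [[0.965, -0.261, 0.006], [-0.261, -0.965, 0.017], [0.001, -0.018, -1.0]]
ft_force: [0.5, 1.4, 4.7]
gripper_width: 0.274
gripper_force: 25.7
```

```bash
python3 -c "
from h import *
tf()"
```

```text
t 23.5 pos [0.479  0.0366 0.0932] F tool [ 0.12 -1.53 -4.71] M tool [0.421 0.059 0.096] w 0.274 g 25.71345148666296
```

The right one shows almost no torque at ±5°, so it's the worn one. I'll go out further in small steps to find its stop.

>>> arm_command --offset '[[-0.0008,0.0458,0],[-0.0008,0.0458,0],[0,0,0],[0,0,0],[0,0,0]]' --delta_rot '[[0.0605,0,0.2845],[0.0605,0,0.2845],[0,0,0],[0,0,0],[0,0,0]]' --fingers '[0.2,0.2,0.2,0.2,0.2]'

```text
time: 24.12
tool_pos: [0.4783, 0.0345, 0.0932]
tool_rot: [[0.945, -0.326, 0.01], [-0.326, -0.945, 0.031], [-0.0, -0.033, -0.999]]
ft_force: [2.6, 1.8, 5.5]
gripper_width: 0.272
gripper_force: 25.7
```

```bash
python3 -c "
from h import *
tf()"
```

```text
t 24.12 pos [0.4783 0.0345 0.0932] F tool [ 1.9  -2.71 -5.4 ] M tool [ 0.502  0.061 -0.152] w 0.272 g 25.677322758128867
```

>>> arm_command --offset '[[-0.0018,-0.0686,0],[-0.0018,-0.0686,0],[-0.0018,-0.0686,0],[-0.0018,-0.0686,0],[-0.0018,-0.0686,0],[-0.0018,-0.0686,0],[0,0,0],[0,0,0]]' --delta_rot '[[-0.0907,0,-0.4268],[-0.0907,0,-0.4268],[-0.0907,0,-0.4268],[-0.0907,0,-0.4268],[-0.0907,0,-0.4268],[-0.0907,0,-0.4268],[0,0,0],[0,0,0]]' --fingers '[0.2,0.2,0.2,0.2,0.2,0.2,0.2,0.2]'

```text
time: 25.12
tool_pos: [0.4803, 0.0449, 0.0932]
tool_rot: [[1.0, -0.026, -0.001], [-0.026, -0.999, -0.032], [-0.0, 0.032, -0.999]]
ft_force: [0.9, 3.0, 5.6]
gripper_width: 0.271
gripper_force: 25.7
```

```bash
python3 -c "
from h import *
tf()"
```

```text
t 25.12 pos [0.4803 0.0449 0.0932] F tool [ 0.84 -2.88 -5.71] M tool [0.595 0.185 0.231] w 0.271 g 25.73256558738649
```

>>> arm_command --offset '[[0,-0.0275,0],[0,0,0],[0,0,0],[0,0,0]]' --delta_rot '[[-0.0363,0,-0.1708],[0,0,0],[0,0,0],[0,0,0]]' --fingers '[0.2,0.2,0.2,0.2]'

```text
time: 25.62
tool_pos: [0.4803, 0.0455, 0.0932]
tool_rot: [[1.0, -0.006, -0.001], [-0.006, -0.999, -0.036], [-0.001, 0.036, -0.999]]
ft_force: [1.5, 2.9, 5.6]
gripper_width: 0.276
gripper_force: 25.7
```

```bash
python3 -c "
from h import *
tf()"
```

```text
t 25.62 pos [0.4803 0.0455 0.0932] F tool [ 1.49 -2.68 -5.71] M tool [0.559 0.178 0.296] w 0.276 g 25.742307179098134
```

>>> arm_command --offset '[[-0.002,0.0732,0],[-0.002,0.0732,0],[-0.002,0.0732,0],[-0.002,0.0732,0],[-0.002,0.0732,0],[-0.002,0.0732,0],[0,0,0],[0,0,0]]' --delta_rot '[[0.0968,0,0.4553],[0.0968,0,0.4553],[0.0968,0,0.4553],[0.0968,0,0.4553],[0.0968,0,0.4553],[0.0968,0,0.4553],[0,0,0],[0,0,0]]' --fingers '[0.2,0.2,0.2,0.2,0.2,0.2,0.2,0.2]'

```text
time: 26.62
tool_pos: [0.4782, 0.0343, 0.0932]
tool_rot: [[0.945, -0.325, 0.01], [-0.326, -0.945, 0.031], [-0.0, -0.032, -0.999]]
ft_force: [2.0, 1.7, 5.5]
gripper_width: 0.273
gripper_force: 25.7
```

```bash
python3 -c "
from h import *
tf()"
```

```text
t 26.62 pos [0.4782 0.0343 0.0932] F tool [ 1.37 -2.5  -5.47] M tool [ 0.296  0.074 -0.15 ] w 0.273 g 25.654009056743234
```

>>> arm_command --offset '[[-0.002,-0.0732,0],[-0.002,-0.0732,0],[-0.002,-0.0732,0],[-0.002,-0.0732,0],[-0.002,-0.0732,0],[-0.002,-0.0732,0],[0,0,0],[0,0,0]]' --delta_rot '[[-0.0968,0,-0.4553],[-0.0968,0,-0.4553],[-0.0968,0,-0.4553],[-0.0968,0,-0.4553],[-0.0968,0,-0.4553],[-0.0968,0,-0.4553],[0,0,0],[0,0,0]]' --fingers '[0.2,0.2,0.2,0.2,0.2,0.2,0.2,0.2]'

```text
time: 27.62
tool_pos: [0.4802, 0.0455, 0.0932]
tool_rot: [[1.0, -0.006, -0.001], [-0.006, -0.999, -0.036], [-0.001, 0.036, -0.999]]
ft_force: [1.0, 2.4, 5.1]
gripper_width: 0.274
gripper_force: 25.7
```

```bash
python3 -c "
from h import *
tf()"
```

```text
t 27.62 pos [0.4802 0.0455 0.0932] F tool [ 0.93 -2.22 -5.16] M tool [0.586 0.223 0.31 ] w 0.274 g 25.72869013194577
```

>>> arm_command --offset '[[-0.0022,0.0762,0],[-0.0022,0.0762,0],[-0.0022,0.0762,0],[-0.0022,0.0762,0],[-0.0022,0.0762,0],[-0.0022,0.0762,0],[0,0,0],[0,0,0]]' --delta_rot '[[0.1008,0,0.4743],[0.1008,0,0.4743],[0.1008,0,0.4743],[0.1008,0,0.4743],[0.1008,0,0.4743],[0.1008,0,0.4743],[0,0,0],[0,0,0]]' --fingers '[0.2,0.2,0.2,0.2,0.2,0.2,0.2,0.2]'

```text
time: 28.62
tool_pos: [0.478, 0.0339, 0.0932]
tool_rot: [[0.941, -0.339, 0.011], [-0.339, -0.94, 0.033], [-0.001, -0.035, -0.999]]
ft_force: [1.8, 1.7, 5.1]
gripper_width: 0.271
gripper_force: 25.6
```

```bash
python3 -c "
from h import *
tf()"
```

```text
t 28.62 pos [0.478  0.0339 0.0932] F tool [ 1.15 -2.41 -5.01] M tool [ 0.27   0.091 -0.196] w 0.271 g 25.62903267913498
```

>>> arm_command --offset '[[-0.0023,-0.0785,0],[-0.0023,-0.0785,0],[-0.0023,-0.0785,0],[0,0,0],[0,0,0],[0,0,0]]' --delta_rot '[[-0.1038,0,-0.4885],[-0.1038,0,-0.4885],[-0.1038,0,-0.4885],[0,0,0],[0,0,0],[0,0,0]]' --fingers '[0.2,0.2,0.2,0.2,0.2,0.2]' --newtons 60

```text
time: 29.38
tool_pos: [0.4796, 0.0398, 0.0934]
tool_rot: [[0.985, -0.17, 0.002], [-0.17, -0.985, -0.002], [0.002, 0.002, -1.0]]
ft_force: [1.1, 1.9, 6.4]
gripper_width: 0.262
gripper_force: 58.6
```

>>> arm_command --offset '[[0,0,-0.1],[0,0,-0.1],[0,0,-0.1],[0,0,-0.1],[0,0,0]]' --delta_rot '[[0,0,0],[0,0,0],[0,0,0],[0,0,0],[0,0,0]]' --fingers '[0.2,0.2,0.2,0.2,0.2]'

```text
time: 30.0
tool_pos: [0.4783, 0.0397, 0.1023]
tool_rot: [[0.985, -0.171, -0.002], [-0.171, -0.985, -0.002], [-0.001, 0.002, -1.0]]
ft_force: [0.8, 1.4, -5.2]
gripper_width: 0.26
gripper_force: 59.2
```

```bash
python3 -c "
from h import *
tf();print(bot.get_state()['tool_rot'].round(4))"
```

```text
t 30.0 pos [0.4783 0.0397 0.1023] F tool [ 0.54 -1.48  5.22] M tool [0.468 0.229 0.022] w 0.26 g 59.20274522155523
[[ 0.9853 -0.1707 -0.0016]
 [-0.1707 -0.9853 -0.0019]
 [-0.0013  0.0021 -1.    ]]
```

>>> arm_command --offset '[[0,0,-0.3],[0,0,-0.5],[0,0,-0.5],[0,0,-0.5],[0,0,-0.2],[0,0,0]]' --delta_rot '[[0,0,0],[0,0,0],[0,0,0],[0,0,0],[0,0,0],[0,0,0]]' --fingers '[0.2,0.2,0.2,0.2,0.2,0.2]'

```text
time: 30.75
tool_pos: [0.479, 0.0398, 0.1531]
tool_rot: [[0.985, -0.171, 0.001], [-0.171, -0.985, -0.002], [0.001, 0.002, -1.0]]
ft_force: [-0.8, -0.6, -4.1]
gripper_width: 0.259
gripper_force: 59.4
```

>>> arm_command --offset '[[0.12,0.3,0],[0.25,0.6,0],[0.37,0.91,0],[0.37,0.91,0],[0.37,0.91,0],[0.37,0.91,0],[0.37,0.91,0],[0.37,0.91,0]]' --delta_rot '[[0,0,0],[0,0,0],[0,0,0],[0,0,0],[0,0,0],[0,0,0],[0,0,0],[0,0,0]]' --fingers '[0.2,0.2,0.2,0.2,0.2,0.2,0.2,0.2]'

```text
time: 31.75
tool_pos: [0.5152, -0.1298, 0.1522]
tool_rot: [[0.985, -0.172, -0.001], [-0.172, -0.985, -0.002], [-0.001, 0.002, -1.0]]
ft_force: [0.2, 0.7, -4.3]
gripper_width: 0.261
gripper_force: 59.4
```

>>> arm_command --offset '[[0.25,0.6,0],[0.12,0.3,0],[0,0,0],[0,0,0]]' --delta_rot '[[0,0,0],[0,0,0],[0,0,0],[0,0,0]]' --fingers '[0.2,0.2,0.2,0.2]'

```text
time: 32.25
tool_pos: [0.5205, -0.151, 0.1526]
tool_rot: [[0.985, -0.17, -0.001], [-0.17, -0.985, -0.001], [-0.0, 0.001, -1.0]]
ft_force: [-0.3, 0.1, -3.3]
gripper_width: 0.264
gripper_force: 59.4
```

Run:
```python
from h import *
tf();print(bot.get_state()['tool_rot'].round(4))
for n in("side","scene"):
    im,d=bot.snapshot(n);cv2.imwrite(f"pics/{n}1.png",im)
    P=cloud(n,d,bot.camera_info(n));print(n,bot.camera_info(n)["fovy"])
    s=bot.get_state();q=P[(d>0)&(P[...,2]>.06)&(P[...,2]<.135)&(np.hypot(P[...,0]-.5,P[...,1]+.15)<.1)]
    print(len(q),q.min(0),q.max(0))
a=cv2.imread("pics/scene1.png")[120:320,110:390];b=cv2.imread("pics/side1.png")[130:390,180:460]
cv2.imwrite("pics/c1.png",np.hstack([cv2.resize(a,(400,286)),cv2.resize(b,(308,286))]))
```

```text
t 32.25 pos [ 0.5205 -0.151   0.1526] F tool [-0.33 -0.1   3.26] M tool [ 0.     0.061 -0.028] w 0.264 g 59.371103877201676
[[ 9.854e-01 -1.703e-01 -7.000e-04]
 [-1.703e-01 -9.854e-01 -1.200e-03]
 [-5.000e-04  1.300e-03 -1.000e+00]]
side 44.577235552450304
861 [ 0.44827619 -0.18602492  0.07298275] [ 0.54320402 -0.10326242  0.13497184]
scene 54.98844966852907
1029 [ 0.45184949 -0.18437776  0.07412819] [ 0.54283418 -0.10580105  0.13491599]
```

View pics/c1.png

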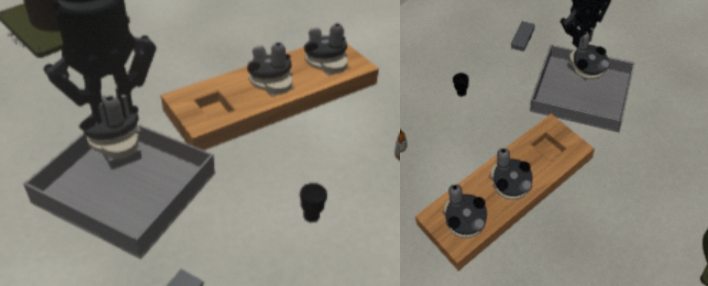

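Both crops show the worn piece hanging upright over the tray (scene crop (115,140)), its socket empty at (212,100), and the other two pieces seated. Lowering it now.

>>> arm_command --offset '[[0,0,0.6],[0,0,0.7],[0,0,0.7],[0,0,0.4],[0,0,0.12],[0,0,0],[0,0,0]]' --delta_rot '[[0,0,0],[0,0,0],[0,0,0],[0,0,0],[0,0,0],[0,0,0],[0,0,0]]' --fingers '[0.2,0.2,0.2,0.2,0.2,0.2,0.2]'

```text
time: 33.22
tool_pos: [0.5213, -0.152, 0.0907]
tool_rot: [[0.985, -0.171, 0.001], [-0.171, -0.985, -0.002], [0.002, 0.002, -1.0]]
ft_force: [0.1, 1.1, -3.9]
gripper_width: 0.263
gripper_force: 59.4
```

>>> arm_command --offset '[[0,0,0.06],[0,0,0.06],[0,0,0]]' --delta_rot '[[0,0,0],[0,0,0],[0,0,0]]' --fingers '[0.2,0.2,0.2]'

```text
time: 33.6
tool_pos: [0.5205, -0.1517, 0.0867]
tool_rot: [[0.985, -0.171, -0.0], [-0.171, -0.985, -0.002], [-0.0, 0.002, -1.0]]
ft_force: [-0.7, 0.2, -4.1]
gripper_width: 0.258
gripper_force: 59.4
```

>>> arm_command --offset '[[0,0,0.04],[0,0,0.04],[0,0,0.04],[0,0,0]]' --delta_rot '[[0,0,0],[0,0,0],[0,0,0],[0,0,0]]' --fingers '[0.2,0.2,0.2,0.2]'

```text
time: 34.1
tool_pos: [0.5206, -0.1517, 0.0837]
tool_rot: [[0.985, -0.171, -0.001], [-0.171, -0.985, -0.002], [-0.0, 0.002, -1.0]]
ft_force: [-0.8, 0.1, -4.4]
gripper_width: 0.261
gripper_force: 59.4
```

>>> arm_command --offset '[[0,0,0.03],[0,0,0.03],[0,0,0]]' --delta_rot '[[0,0,0],[0,0,0],[0,0,0]]' --fingers '[0.2,0.2,0.2]'

```text
time: 34.48
tool_pos: [0.5206, -0.1517, 0.0822]
tool_rot: [[0.985, -0.171, -0.0], [-0.171, -0.985, -0.002], [-0.0, 0.002, -1.0]]
ft_force: [0.8, -0.5, -5.3]
gripper_width: 0.262
gripper_force: 59.4
```

>>> arm_command --offset '[[0,0,0.03],[0,0,0.02],[0,0,0]]' --delta_rot '[[0,0,0],[0,0,0],[0,0,0]]' --fingers '[0.2,0.2,0.2]'

```text
time: 34.85
tool_pos: [0.5212, -0.1519, 0.0817]
tool_rot: [[0.985, -0.171, 0.001], [-0.171, -0.985, -0.002], [0.001, 0.002, -1.0]]
ft_force: [0.8, 1.1, -0.9]
gripper_width: 0.264
gripper_force: 59.8
```

```bash
python3 -c "
from h import *
tf()"
```

```text
t 34.85 pos [ 0.5212 -0.1519  0.0817] F tool [ 0.61 -1.22  0.89] M tool [0.131 0.045 0.039] w 0.264 g 59.7725860029459
```

>>> arm_command --offset '[[0,0,0.015],[0,0,0],[0,0,0]]' --delta_rot '[[0,0,0],[0,0,0],[0,0,0]]' --fingers '[0.2,0.2,0.2]' --newtons 20

```text
time: 35.22
tool_pos: [0.5213, -0.1519, 0.0815]
tool_rot: [[0.985, -0.171, 0.001], [-0.171, -0.985, -0.002], [0.002, 0.002, -1.0]]
ft_force: [0.7, 1.4, 3.4]
gripper_width: 0.265
gripper_force: 60.3
```

>>> arm_command --offset '[[0,0,0],[0,0,0],[0,0,0],[0,0,0],[0,0,0]]' --delta_rot '[[0,0,0],[0,0,0],[0,0,0],[0,0,0],[0,0,0]]' --fingers '[0.3,0.36,0.5,0.65,0.65]'

```text
time: 35.85
tool_pos: [0.5206, -0.1518, 0.0806]
tool_rot: [[0.985, -0.171, -0.0], [-0.171, -0.985, -0.002], [-0.0, 0.002, -1.0]]
ft_force: [0.3, 0.2, 0.2]
gripper_width: 0.65
gripper_force: 0.0
```

>>> arm_command --offset '[[0,0,-0.3],[0,0,-0.6],[0,0,-1],[0,0,-1],[0,0,-1],[0,0,-1],[0,0,0],[0,0,0]]' --delta_rot '[[0,0,0],[0,0,0],[0,0,0],[0,0,0],[0,0,0],[0,0,0],[0,0,0],[0,0,0]]' --fingers '[0.65,0.65,0.65,0.65,0.65,0.65,0.65,0.65]'

```text
time: 36.85
tool_pos: [0.5204, -0.1514, 0.2028]
tool_rot: [[0.985, -0.171, -0.001], [-0.171, -0.985, -0.002], [-0.0, 0.002, -1.0]]
ft_force: [-0.3, -0.1, -0.5]
gripper_width: 0.648
gripper_force: 0.0
```

Run:
```python
from h import *
tf()
for n in("side","scene"):
    im,d=bot.snapshot(n);cv2.imwrite(f"pics/{n}2.png",im)
im,d,P,s=wrist("w4")
m=(d>0)&(P[...,2]>.04)&(P[...,2]<.115)&(np.hypot(P[...,0]-.5,P[...,1]+.15)<.08)
print(P[m].min(0),P[m].max(0))
a=cv2.imread("pics/scene2.png")[110:370,110:420];b=cv2.imread("pics/side2.png")[130:390,150:460]
cv2.imwrite("pics/c2.png",cv2.resize(np.hstack([a,b]),(800,335)))
```

```text
t 36.85 pos [ 0.5204 -0.1514  0.2028] F tool [-0.28  0.1   0.54] M tool [-0.007 -0.03   0.032] w 0.648 g 0.0
[ 0.44892199 -0.18592146  0.04011659] [ 0.53143349 -0.10601363  0.10556014]
```

View pics/c2.png

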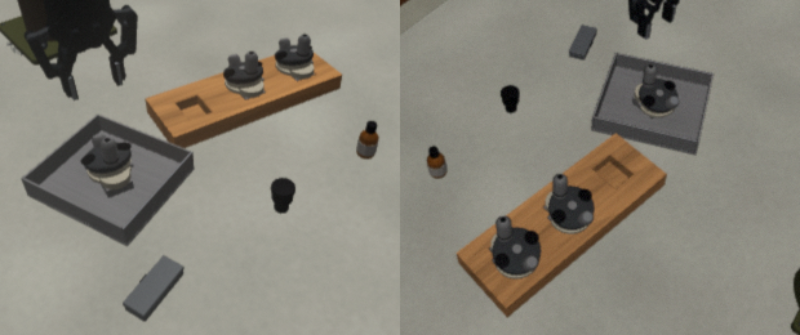

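The worn nosepiece stands upright in the tray (scene crop (108,158)), with its barrel tip at z = 0.105 m as expected. The other two are seated and the other things haven't moved.

```bash
python3 -c "
from station import bot
print(bot.close_job())"
```

```text
the job is handed in; nothing more can be done
None
```

I rocked all three nosepieces in order, left to right. The right one was worn and now stands upright in the steel tray, and the left and middle ones are still in their sockets. The job is handed in, at about 37 s of the 72 s allowed.

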